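# Set the pot-filler tap over the open pot, on cold

### The arm

A 7-joint arm with a two-finger parallel gripper is mounted at the origin on the work surface. World frame = base frame: x ahead of the robot, y to its left, z up, the work surface at z = 0. Lengths are in m, angles in rad, forces in N, time in s.
With the tool pointing down it reaches from about 0.35 to 0.9 m from the base axis. Payload 8.1 kg.
Tool frame: the origin (TCP) lies at the very end of the fingers, on their centre line; the grasp point (between the pads) lies 19 mm behind it; z points along the fingers, y is the line along which they close (so a half turn about z gives the same grasp; the last joint's range is limited). The gripper opens to 92 mm and grips with 3 to 60 N. Pads are 19 mm wide; open, the fingers measure 130 mm over their backs; the gripper's body (75 mm by 190 mm) begins 47 mm behind the grasp point.
Start: joints at [-1.259, 0.434, 0.025, 1.573, -0.012, 1.134, -0.075], TCP at [0.252, 0.572, 0.227] pointing down, gripper open.
Joint ranges: [-2.62, 2.62], [-0.44, 2.09], [-1.27, 1.32], [0.08, 2.57], [-1.32, 4.46], [0.12, 2], [-2.74, 2.74]. Speed limits (rad/s): [2.22, 2.22, 3.01, 3.01, 3.14, 3.14, 3.14].

### API

Orientations are given as a rotation vector (axis times angle).
In Python, from cell import readout, cams, job gives the robot as it stands.
- The arm moves only by the tool drive_tool, never from a script. Its argument "commands" is a list of rows, each a list of 3 entries, a list of its own where there are three numbers: the turn, a rotation vector about the tool's x, y, z in rad, then the shift along the tool's x, y, z in cm, then the gripper's target within -1 to 1 (fully open at 1, half-way at 0, shut at -1). A call has 1 to 20 rows; each row is the pose to reach, as a shift and turn from the pose commanded when the call began, along the tool's axes at that moment; what a row does not reach only later rows make up. A row lasts 1/12 s, in which the tool goes at most 41.7 mm and 7.16 degrees, less where a joint would pass 70% of its speed; a pose out of reach is approached as far as the arm can. A call with a gripper value outside its range is refused whole. The fingers move at their own pace and stop on an object; "newtons" is the grip in N (left out, the last holds). Time passes only in rows, so rows that repeat a pose let the fingers close. It gives the time, the measured TCP pose, the force, the opening and the grip force at its end, in the units of the state.
- readout.observe(): the state, without advancing time (a new reading comes with each control period).
- cams.get_image(name): name is "scene" or "top" or "wrist"; returns the picture (400x640x3 uint8, blue, green, red); there is no depth.
- cams.camera_info(name): a dict with "camera_matrix" (3x3 intrinsics, pixels), "R" (3x3) and "t" (3): a world point X has camera coordinates R X + t. Camera axes: x right, y down, z forward; pixel columns grow to the right and rows downward; lengths in m; the calibration is good to about 2 mm. A picture is of the moment at which its call begins: read the wrist's pose just before it. camera_info takes no time and is no camera call; for the wrist camera it gives the pose at the moment of the call.
- job.sign_off(): hands the job in; it is judged then, once.
The state is a dict: "clock": time; "joints": joint angles; "dq": joint speeds; "joint_efforts": joint torques, N m; "position": TCP position; "ee_rot": TCP orientation; "force": force on the tool from outside, world axes, zero at the start; "ft_torque": the same for the moment, N m; "width": opening from 0.0 (shut) to 1.0 (fully open); "gripper_force": force on a finger pad.
Only numpy, scipy, OpenCV 4.12 (cv2) and the standard library are available. Lean on these libraries where they do the work, as an engineer would, in place of code of your own. Each camera call takes 0.05 s, during which the arm holds its last target. There are 200 camera calls.

### The job

Get the tap ready to fill the open black pot with cold water: with a fingertip, push the brass spout round until its outlet is over the middle of the open pot (not the pot with the lid), and push the brass mixer lever round until it points at the blue dot. Either may be done first. Leave both pots and everything else on the counter where they stand.

Things in the scene. Friction and masses are not known exactly. Their poses are not given: they have to be found in the camera images.
- tap: fixed pot-filler tap: black column 38 mm in diameter, 224 mm high, on a steel drip plate 6 mm thick that reaches from 240 mm in -x to 50 mm in +x and 250 mm either way in y of the tap's own frame. Origin on the counter, on the column's axis, which is also the swinging spout's axis; z up. Highest part: the spout's brass hub, 255 mm above the counter.
- spout (a joint): swing of the spout, rad: 0 points along the tap's -x, positive anticlockwise from above, stops at -1.5 and 1.5. Level brass tube 18 mm in diameter, centre line 240 mm above the counter, reaching 200 mm from the axis, then bent straight down to the outlet. Stays where left; takes about 1.5 N at 160 mm from the axis. Starts between the two pots.
- outlet (a point): centre of the spout's black outlet (24 mm in diameter) at the lower end of the bend: 200 mm from the column's axis, 185 mm above the counter
- mixer: fixed mixer control: a steel plate 144 mm in diameter and 6 mm thick with a black post 48 mm in diameter and 70 mm high. Origin on the counter, on the axis of post and lever; z up. A red dot lies on the plate in the direction of its own +x, a blue dot 1.2 rad anticlockwise from it.
- blue_dot (a point): centre of the blue dot (22 mm in diameter) on the mixer's plate, 56 mm from the axis, 7.5 mm above the counter
- lever (a joint): turn of the mixer lever, rad: 0 points over the red dot (mixer's +x), positive anticlockwise from above, 1.2 points over the blue dot; stops at -0.1 and 1.5. Level brass bar 14 mm in diameter, centre line 85 mm above the counter, reaching 112 mm from the axis; hub 44 mm in diameter, top at 98 mm. Stays where left; takes about 2 N at 80 mm. Starts near red.
- lever_tip (a point): end of the mixer lever, on its centre line, 110 mm from the axis, 85 mm above the counter
- open_pot: black round pot without lid, cream inside, 150 mm outside and 136 mm inside diameter, 100 mm high, two lug handles reaching 103 mm from its axis along its own y, about 1.4 kg, on the drip plate to one side of the spout. Origin at the centre of its underside. As the spout swings, its outlet passes within 25 mm of the pot's axis.
- lidded_pot: the same black pot with its black lid on, knob top 141 mm above its underside, on the drip plate to the other side. Origin at the centre of its underside. Leave it.
- carrots: three orange carrots with leaves, held side by side as one bunch, about 190 by 100 mm plus leaves, 35 mm high; origin under the middle. Leave it.
- butter_dish: open wooden dish 90 by 130 mm, 32 mm high, with pieces of butter; origin under the middle. Leave it.
- egg_rack: wooden rack 75 by 130 mm with two brown eggs, 67 mm high; origin under the middle. Leave it.
- milk_jar: white jar with wooden cap, 68 mm in diameter, 100 mm high; origin under the middle. Leave it.
- wooden_spoon: wooden spoon 220 mm long, lying flat; origin under the middle. Leave it.
- bowl: dark wooden bowl 120 mm in diameter, 50 mm high; origin under the middle. Leave it.
Things that resemble listed ones, but are neither listed nor needed, are in the scene too. What is shaped like the mixer but orange or purple is not meant.

How it is judged:
By the outcome, as a careful person would: the job done as asked, in the order asked, and still so for the second after the job is handed in, with the robot touching nothing.
It also fails if it takes over 64 s, if anything falls off the work surface, if the arm or the gripper's body presses on something with over 40 N, if the wrist force passes 120 N, or if a joint passes its speed limit or range.

## Working session

There is one attempt and no reset: what is moved stays moved. The work goes in short steps, Python scripts to look and compute and a tool call to move; the robot and the scene stay as the last step left them, time stands still between calls to the robot, and variables do not carry over. Pictures are saved under pics/ and viewed, at most 10 in all, crops included, and the job is handed in when it is done.

Besides the shell and the picture viewer there is one more tool, called after "Request:" as name(argument=value, ...) on one line, values as JSON. drive_tool: Moves the arm, as the interface text tells. Its arguments: {"type":"object","properties":{"commands":{"type":"array"},"newtons":{"type":"number"}},"required":["commands"]}

```bash
mkdir -p pics
python3 - <<'E'
from cell import readout, cams
import cv2, numpy as np
s=readout.observe()
print({k:np.round(v,3) for k,v in s.items()})
for n in ("scene","top"):
    im=cams.get_image(n); cv2.imwrite(f"pics/{n}0.png",im)
    i=cams.camera_info(n); print(n,np.round(i["camera_matrix"],1).tolist(),np.round(i["R"],3).tolist(),np.round(i["t"],3))
E
```

```text
{'clock': np.float64(0.0), 'joints': array([-1.259,  0.435,  0.025,  1.574, -0.012,  1.134, -0.075]), 'dq': array([ 0.001, -0.001, -0.002,  0.002, -0.003, -0.003,  0.   ]), 'joint_efforts': array([ 0.0000e+00, -6.6784e+01,  9.8500e-01, -3.1448e+01, -6.1000e-02,
        4.3000e-02,  0.0000e+00]), 'position': array([0.252, 0.572, 0.226]), 'ee_rot': array([-6.470e-01, -3.074e+00,  2.000e-03]), 'force': array([ 0.158,  0.583, -0.368]), 'ft_torque': array([-0.005, -0.031, -0.03 ]), 'gripper_force': np.float64(0.0), 'width': np.float64(1.003)}
scene [[430.8, 0.0, 316.6], [0.0, 430.8, 201.7], [0.0, 0.0, 1.0]] [[0.11, 0.994, 0.011], [0.725, -0.073, -0.685], [-0.68, 0.083, -0.729]] [-0.082 -0.297  1.817]
top [[505.8, 0.0, 308.6], [0.0, 505.8, 199.5], [0.0, 0.0, 1.0]] [[0.024, -1.0, 0.008], [-0.996, -0.024, -0.085], [0.085, -0.006, -0.996]] [-0.012  0.549  1.806]
```

View pics/scene0.png

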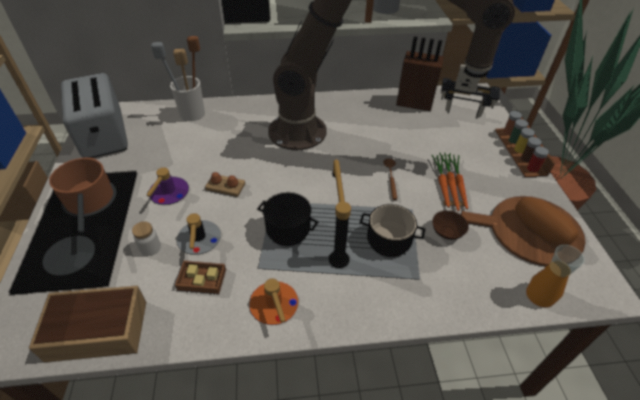

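View pics/top0.png

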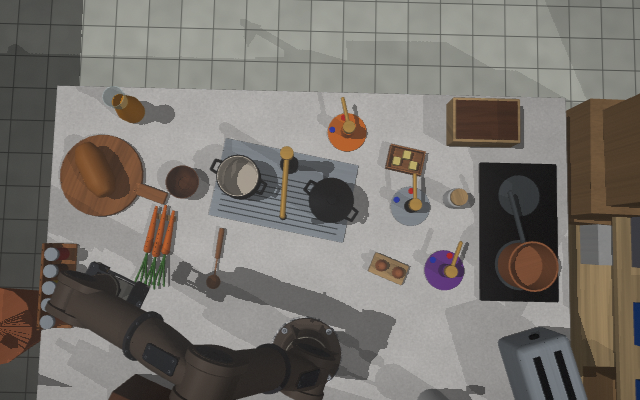

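The scene picture shows the grey-plated mixer at (200,237) and the open cream pot at (392,230). The spout points between the pots, with the column at (340,240). In the top picture:
- **Mixer candidates:** steel at (410,205) with a blue dot at (397,199), orange at (347,132), purple at (445,270). I choose the steel one.
- **Pot candidates:** open at (238,177), lidded at (330,200), copper pot at (533,266). I choose the open one at (238,177).

```bash
cat > h.py <<'E'
from cell import readout, cams, job
import cv2, numpy as np
from scipy.spatial.transform import Rotation as Ro
def ray(n,px,z):
    i=cams.camera_info(n); R=np.array(i["R"]);t=np.array(i["t"])
    c=-R.T@t; d=R.T@np.linalg.inv(i["camera_matrix"])@[px[0],px[1],1.]
    return c+d*(z-c[2])/d[2]
def proj(n,X):
    i=cams.camera_info(n); p=np.array(i["camera_matrix"])@(np.array(i["R"])@X+np.array(i["t"])).ravel()
    return p[:2]/p[2]
def blobs(im,lo,hi,box,amin=8):
    h=cv2.cvtColor(im,cv2.COLOR_BGR2HSV); m=cv2.inRange(h,np.array(lo),np.array(hi))
    k=np.zeros_like(m); x0,y0,x1,y1=box; k[y0:y1,x0:x1]=255
    n,l,s,c=cv2.connectedComponentsWithStats(m&k)
    return [(s[j,4],c[j].round(1),s[j,:4]) for j in range(1,n) if s[j,4]>=amin], l
def delta(target):
    s=readout.observe(); R=Ro.from_rotvec(s["ee_rot"]).as_matrix()
    return R.T@(np.array(target)-s["position"])*100
E
python3 - <<'E'
from h import *
im=cv2.imread("pics/top0.png")
for nm,lo,hi,box in (("blue",(100,120,40),(130,255,255),(385,180,435,230)),("red",(0,150,60),(6,255,255),(385,180,435,230)),
  ("lever",(12,90,70),(28,255,255),(385,160,435,225)),("spout",(12,90,70),(28,255,255),(265,140,310,230))):
    for b in blobs(im,lo,hi,box)[0]: print(nm,b[0],b[1],b[2], ray("top",b[1],{"lever":.085,"spout":.24}.get(nm,.0075)).round(3))
c=im[120:250,200:450]; cv2.imwrite("pics/crop1.png",cv2.resize(c,None,fx=3.2,fy=3.2,interpolation=cv2.INTER_CUBIC))
E
```

```text
blue 27 [396.3 199.1] [394 197   6   6] [ 0.559 -0.319  0.008]
red 20 [410.5 190.5] [409 188   4   6] [ 0.592 -0.371  0.008]
lever 10 [387.3 162.3] [386 160   4   7] [ 0.682 -0.272  0.085]
lever 507 [410.4 179.5] [388 160  36  51] [ 0.623 -0.354  0.085]
spout 452 [284.7 176.7] [280 146  14  73] [0.601 0.081 0.24 ]
```

View pics/crop1.png

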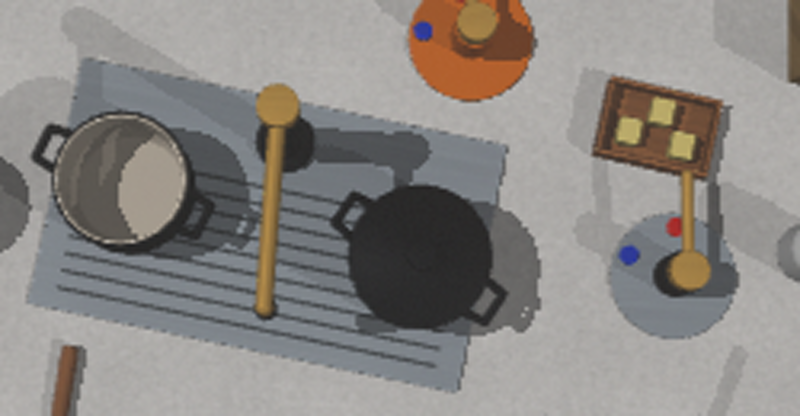

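The crop confirms the choice: the steel mixer's plate is centred near crop (672,275), with blue at (629,255) and red at (675,227). Its lever hub is at (690,270) and its tip at (688,172), right by the butter dish. The open pot's rim is centred at (122,179). The spout hub is at (278,105) and the spout end at (264,312).

Run:
```python
from h import *
f=lambda x,y,z: ray("top",(200+x/3.2-.35,120+y/3.2-.35),z)[:2]
hub=f(278,105,.255); end=f(264,308,.24); pot=f(122,179,.106)
print("hub",hub,"end",end,np.linalg.norm(end-hub),"pot",pot,"d",np.linalg.norm(pot-hub), "rim diam",np.linalg.norm(f(192,179,.106)-f(53,179,.106)))
lh=f(690,270,.098); pl=f(672,275,.006); tip=f(688,172,.085)
b=np.array([.559,-.319]); r=np.array([.592,-.371])
print("leverhub",lh,"plate",pl,"tip",tip,np.linalg.norm(tip-lh),"b",np.linalg.norm(b-pl),"r",np.linalg.norm(r-pl))
# axis from dots: intersect
m=(b+r)/2; u=(b-r)/np.linalg.norm(b-r); print("bw",np.linalg.norm(b-r),"exp",2*.056*np.sin(.6)); n=np.array([-u[1],u[0]])
for s in(1,-1): print(m+s*n*.056*np.cos(.6))
# second view of the scene cam: hub, lever hub, blue
im=cv2.imread("pics/scene0.png")
for nm,lo,hi,box,z in (("blue",(100,120,40),(130,255,255),(180,215,230,260),.0075),("red",(0,150,60),(6,255,255),(180,215,225,258),.0075),("dish",(12,90,70),(28,255,255),(180,205,205,260),.085)):
    for q in blobs(im,lo,hi,box,5)[0]: print(nm,q, ray("scene",q[1],z).round(3))
for a in ((hub,.255),(lh,.098),(pot,.106),(end,.24)): print(proj("scene",np.r_[a[0],a[1]]))
ang=lambda v:np.arctan2(v[1],v[0])
print("angles spout",ang(end-hub),"pot",ang(pot-hub),"lever",ang(tip-lh),"blue",ang(b-lh),"red",ang(r-lh))
# tap frame -x from plate corners
c=[f(82,58,.006),f(507,147,.006),f(459,391,.006),f(27,302,.006)]; print(np.round(c,3)); print("-x",ang(c[3]-c[0]),ang(c[2]-c[1]))
d=[f(610,76,.032),f(722,102,.032),f(707,177,.032),f(595,152,.032)]; print("dish",np.round(d,3))
```

```text
hub [0.67735827 0.0766602 ] end [0.47586238 0.08559649] 0.20169395522659636 pot [0.61874613 0.24925378] d 0.18227432055784876 rim diam 0.1502853720833417
leverhub [ 0.53550148 -0.36865022] plate [ 0.53676021 -0.36812629] tip [ 0.6445076 -0.3686633] 0.10900612550589837 b 0.053925878926095884 r 0.05531448327254057
bw 0.06158733636065124 exp 0.06323995702024396
[ 0.53647611 -0.36976516]
[ 0.61452389 -0.32023484]
blue (np.int32(21), array([213.4, 239.8]), array([211, 238,   6,   5], dtype=int32)) [ 0.556 -0.318  0.008]
red (np.int32(17), array([195.9, 249.4]), array([194, 248,   5,   4], dtype=int32)) [ 0.589 -0.372  0.008]
dish (np.int32(256), array([192.9, 227. ]), array([187, 214,  14,  35], dtype=int32)) [ 0.561 -0.368  0.085]
[342.59530986 206.96879084]
[192.62033901 218.12915777]
[391.98054069 221.38781469]
[335.29184183 162.01739032]
angles spout 3.0972719168981984 pot 1.898172927277384 lever -0.00012003364471182233 blue 1.1287511735477787 red -0.04156619979164385
[[ 0.771  0.314]
 [ 0.68  -0.177]
 [ 0.399 -0.127]
 [ 0.488  0.366]]
-x 2.9601488914030494 2.9646308027533617
dish [[ 0.76  -0.291]
 [ 0.733 -0.418]
 [ 0.647 -0.402]
 [ 0.672 -0.275]]
```

```bash
cat >> h.py <<'E'
def finger(axis,r,ang,sgn,rad,z,gap=0.,R=None):
    # closed-finger centre (38 x 19 mm) on the pushing side of a bar at ang turned in sense sgn
    if R is None: R=Ro.from_rotvec(readout.observe()["ee_rot"]).as_matrix()
    d=np.array([np.cos(ang),np.sin(ang)]); n=sgn*np.array([-d[1],d[0]])
    h=.0095*abs(R[:2,0]@n)+.019*abs(R[:2,1]@n)
    return np.r_[np.array(axis)+r*d-n*(rad+h+gap),z]
SP=(.6774,.0767); LV=(.536,-.369)
E
python3 - <<'E'
from h import *
p=finger(SP,.15,3.097,-1,.009,.33,.03); print(p,delta(p).round(1)); print(Ro.from_rotvec(readout.observe()["ee_rot"]).as_matrix().round(2))
E
```

```text
[0.52486775 0.02329649 0.33      ] [-47.1 -39.2 -10.3]
[[-0.92  0.4  -0.  ]
 [ 0.4   0.92 -0.  ]
 [-0.   -0.   -1.  ]]
```

Request:
drive_tool(commands=[[[0,0,0],[0,0,-3],-1],[[0,0,0],[0,0,-6],-1],[[0,0,0],[0,0,-9],-1],[[0,0,0],[-2,-1.5,-10.5],-1],[[0,0,0],[-5,-4,-10.5],-1],[[0,0,0],[-8,-6.5,-10.5],-1],[[0,0,0],[-11,-9,-10.5],-1],[[0,0,0],[-14,-11.5,-10.5],-1],[[0,0,0],[-17,-14,-10.5],-1],[[0,0,0],[-20,-16.5,-10.5],-1],[[0,0,0],[-23,-19,-10.5],-1],[[0,0,0],[-26,-21.5,-10.5],-1],[[0,0,0],[-29,-24,-10.5],-1],[[0,0,0],[-32,-26.5,-10.5],-1],[[0,0,0],[-35,-29,-10.5],-1],[[0,0,0],[-38,-31.5,-10.5],-1],[[0,0,0],[-41,-34,-10.5],-1],[[0,0,0],[-44,-36.5,-10.5],-1],[[0,0,0],[-46,-38.5,-10.5],-1],[[0,0,0],[-47,-39,-10.5],-1]], newtons=10)

```text
clock: 1.77
position: [0.5254, 0.0201, 0.3317]
ee_rot: [0.657, 3.072, -0.003]
force: [-0.3, 0.2, 0.5]
width: 0.003
gripper_force: 0.0
```

Request:
drive_tool(commands=[[[0,0,0],[0,0,0],-1],[[0,0,0],[0,0,0],-1],[[0,0,0],[0,0,0],-1]])

```text
clock: 2.02
position: [0.5243, 0.0273, 0.3314]
ee_rot: [-0.644, -3.074, -0.001]
force: [-0.3, 0.8, 0.2]
width: 0.004
gripper_force: 0.0
```

Run:
```python
from h import *
s=readout.observe(); print(s["clock"],s["position"],s["ee_rot"],s["width"])
p=finger(SP,.15,3.097,-1,.009,.225,.03); print(delta(p).round(1))
im=cams.get_image("top"); cv2.imwrite("pics/top1.png",cv2.resize(im[100:300,180:460],None,fx=2.5,fy=2.5))
```

```text
2.0167 [0.52431783 0.02734324 0.3314065 ] [-6.43795333e-01 -3.07388991e+00 -7.43728411e-04] 0.003723262523074385
[-0.2 -0.4 10.6]
```

View pics/top1.png

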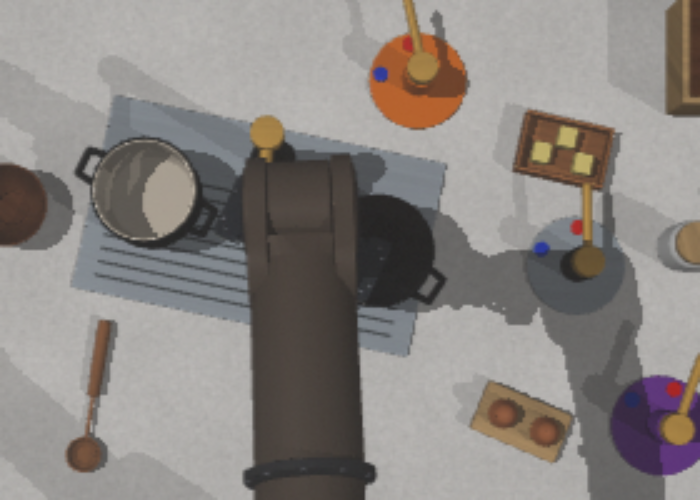

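The arm hides the spout. The hub shows at (267,132), and the pots and mixer have not moved. Next I descend beside the tube.

Request:
drive_tool(commands=[[[0,0,0],[0,-0.5,2.5],-1],[[0,0,0],[0,-0.5,5],-1],[[0,0,0],[0,-0.5,7.5],-1],[[0,0,0],[0,-0.5,9.5],-1],[[0,0,0],[0,-0.5,10.5],-1],[[0,0,0],[0,-0.5,10.5],-1],[[0,0,0],[0,-0.5,10.5],-1]])

```text
clock: 2.65
position: [0.5228, 0.0219, 0.2271]
ee_rot: [-0.645, -3.074, -0.0]
force: [0.8, 0.3, -0.2]
width: 0.004
gripper_force: 0.0
```

Run:
```python
from h import *
s=readout.observe(); print(s["clock"],s["position"],s["force"])
for a in np.r_[3.097:1.898:15j]: print(a.round(3),delta(finger(SP,.15,a,-1,.009,.225)).round(1).tolist())
```

```text
2.65 [0.52278272 0.02187491 0.22713225] [ 0.83907154  0.33208812 -0.17628657]
3.097 [0.9, 3.0, 0.2]
3.011 [1.6, 4.2, 0.2]
2.926 [2.2, 5.4, 0.2]
2.84 [2.6, 6.7, 0.2]
2.754 [3.0, 8.0, 0.2]
2.669 [3.2, 9.3, 0.2]
2.583 [3.3, 10.5, 0.2]
2.498 [3.3, 11.8, 0.2]
2.412 [3.2, 13.0, 0.2]
2.326 [3.0, 14.3, 0.2]
2.241 [2.7, 15.6, 0.2]
2.155 [2.3, 16.8, 0.2]
2.069 [1.7, 18.1, 0.2]
1.984 [1.1, 19.2, 0.2]
1.898 [0.3, 20.4, 0.2]
```

Request:
drive_tool(commands=[[[0,0,0],[0.5,1.5,0],-1],[[0,0,0],[0.9,3,0],-1],[[0,0,0],[1.6,4.2,0],-1],[[0,0,0],[2.2,5.4,0],-1],[[0,0,0],[2.6,6.7,0],-1],[[0,0,0],[3,8,0],-1],[[0,0,0],[3.2,9.3,0],-1],[[0,0,0],[3.3,10.5,0],-1],[[0,0,0],[3.3,11.8,0],-1],[[0,0,0],[3.2,13,0],-1],[[0,0,0],[3,14.3,0],-1],[[0,0,0],[2.7,15.6,0],-1],[[0,0,0],[2.3,16.8,0],-1],[[0,0,0],[1.7,18.1,0],-1],[[0,0,0],[1.4,18.7,0],-1],[[0,0,0],[1.1,19.2,0],-1],[[0,0,0],[1.1,19.2,0],-1],[[0,0,0],[1.1,19.2,0],-1]])

```text
clock: 4.15
position: [0.5902, 0.2014, 0.2265]
ee_rot: [-0.647, -3.074, -0.0]
force: [0.1, -0.1, -0.7]
width: 0.005
gripper_force: 0.0
```

Run:
```python
from h import *
s=readout.observe(); print(s["clock"],s["position"],s["force"],s["ee_rot"])
a=cams.get_image("top")[80:280,150:390]; b=cams.get_image("scene")[120:300,240:480]
a=cv2.resize(a,(400,333)); b=cv2.resize(b,(400,300)); b=cv2.copyMakeBorder(b,0,33,0,0,0)
cv2.imwrite("pics/p2.png",np.hstack([a,b]))
print(delta(finger(SP,.15,1.898,-1,.009,.225)).round(1))
```

```text
4.15 [0.59021186 0.20135638 0.22652838] [ 0.0646619  -0.06551943 -0.70916896] [-6.47012208e-01 -3.07410747e+00 -2.03854235e-04]
[-0.7  1.3  0.2]
```

View pics/p2.png

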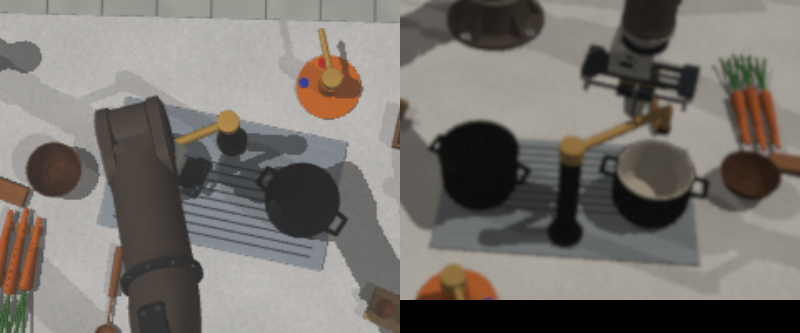

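The spout has followed: its scene crop shows it running from the hub (571,150) to the bend (668,112), with the finger behind it. The pots have not moved. I'll measure its angle from the brass mask.

```bash
cat >> h.py <<'E'
def spout_angle(n,axis=SP,lo=(12,90,60),hi=(28,255,255)):
    im=cams.get_image(n); m=cv2.inRange(cv2.cvtColor(im,cv2.COLOR_BGR2HSV),np.array(lo),np.array(hi))
    v,u=np.nonzero(m); P=np.array([ray(n,(a,b),.24)[:2] for a,b in zip(u,v)])-axis
    r=np.hypot(*P.T); t=np.arctan2(P[:,1],P[:,0]); k=(r>.05)&(r<.17)&(t>1.5)&(t<2.5)
    out=[(lo_,round(float(np.median(t[k&(r>lo_)&(r<lo_+.03)])),3),int((k&(r>lo_)&(r<lo_+.03)).sum())) for lo_ in (.05,.08,.11,.14)]
    return out
E
python3 - <<'E'
from h import *
print(spout_angle("scene")); print(spout_angle("top"))
E
```

```text
Traceback (most recent call last):
  File "h.py", line 28, in spout_angle
    v,u=np.nonzero(m); P=np.array([ray(n,(a,b),.24)[:2] for a,b in zip(u,v)])-axis
                                   ~~~^^^^^^^^^^^^^
  File "h.py", line 5, in ray
    i=cams.camera_info(n); R=np.array(i["R"]);t=np.array(i["t"])
ValueError: time passes only in moves, steps and waits
```

```bash
sed -i 's/^def ray/import functools\ninfo=functools.lru_cache(None)(cams.camera_info)\ndef ray/; s/i=cams.camera_info(n)/i=info(n)/' h.py
python3 - <<'E'
from h import *
print(spout_angle("scene")); print(spout_angle("top"))
E
```

```text
[(0.05, 2.014, 46), (0.08, 2.0, 47), (0.11, 1.993, 37), (0.14, 1.973, 59)]
[(0.05, 1.969, 50), (0.08, 1.963, 40), (0.11, 1.917, 1), (0.14, nan, 0)]
  return _methods._mean(a, axis=axis, dtype=dtype,
  ret = ret.dtype.type(ret / rcount)
```

Request:
drive_tool(commands=[[[0,0,0],[-0.3,0.6,0],-1],[[0,0,0],[-0.7,1.3,0],-1],[[0,0,0],[-0.7,1.3,0],-1],[[0,0,0],[-0.7,1.3,0],-1],[[0,0,0],[0.4,0.2,0],-1],[[0,0,0],[1.5,-0.8,0],-1],[[0,0,0],[3,-2.5,0],-1],[[0,0,0],[3,-2.5,-3],-1],[[0,0,0],[3,-2.5,-6],-1],[[0,0,0],[3,-2.5,-9],-1],[[0,0,0],[3,-2.5,-10.5],-1]])

```text
clock: 5.32
position: [0.5536, 0.1907, 0.3356]
ee_rot: [0.646, 3.071, 0.005]
force: [1.0, -1.2, 0.3]
width: 0.006
gripper_force: 0.0
```

Request:
drive_tool(commands=[[[0,0,0],[2,-2,0],-1],[[0,0,0],[3,-5,0],-1],[[0,0,0],[3,-8,0],-1],[[0,0,0],[3,-11,0],-1],[[0,0,0],[3,-14,0],-1],[[0,0,0],[3,-17,0],-1],[[0,0,0],[3,-20,0],-1],[[0,0,0],[3,-20,0],-1],[[0,0,0],[3,-20,0],-1]])

```text
clock: 6.07
position: [0.4442, 0.0182, 0.3322]
ee_rot: [0.651, 3.072, 0.002]
force: [0.7, 0.7, 1.1]
width: 0.006
gripper_force: 0.0
```

Run:
```python
from h import *
s=readout.observe(); print(s["clock"],s["position"],s["force"])
print(spout_angle("scene")); print(spout_angle("top"))
im=cams.get_image("top"); cv2.imwrite("pics/p3.png",cv2.resize(im[120:250,200:450],None,fx=3.2,fy=3.2,interpolation=cv2.INTER_CUBIC))
print(delta(finger(LV,.085,0,1,.007,.33,.03)).round(1))
```

```text
6.0667 [0.44424763 0.01820634 0.33223635] [0.74902392 0.67691109 1.08315903]
[(0.05, 1.917, 47), (0.08, 1.913, 47), (0.11, 1.905, 43), (0.14, 1.892, 64)]
[(0.05, 1.879, 48), (0.08, 1.881, 49), (0.11, 1.88, 49), (0.14, 1.885, 49)]
[-34.1 -33.9   0.2]
```

View pics/p3.png

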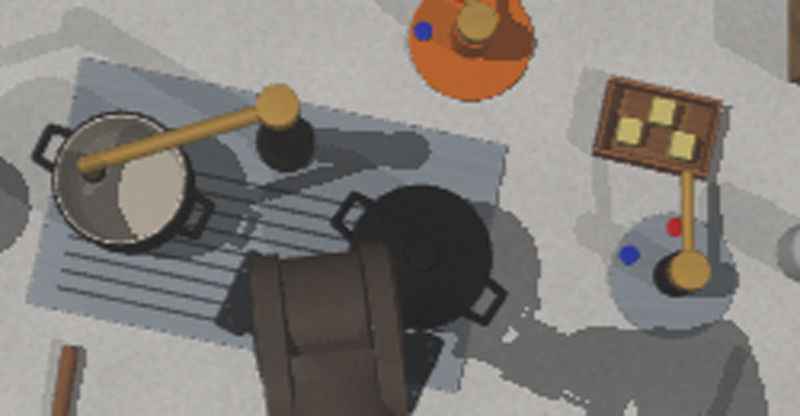

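The spout is now over the open pot. The outlet shows at crop (93,172) with the rim centred at (122,179), and the angle is about 1.89 against a target of 1.898. The pots have not moved. Next is the mixer lever, still at (688,172)–(690,270).

Request:
drive_tool(commands=[[[0,0,0],[-1,-1,0],-1],[[0,0,0],[-3,-3,0],-1],[[0,0,0],[-5,-5,0],-1],[[0,0,0],[-7,-7,0],-1],[[0,0,0],[-9,-9,0],-1],[[0,0,0],[-11,-11,0],-1],[[0,0,0],[-13,-13,0],-1],[[0,0,0],[-15,-15,0],-1],[[0,0,0],[-17,-17,0],-1],[[0,0,0],[-19,-19,0],-1],[[0,0,0],[-21,-21,0],-1],[[0,0,0],[-23,-23,0],-1],[[0,0,0],[-25,-25,0],-1],[[0,0,0],[-27,-27,0],-1],[[0,0,0],[-29,-29,0],-1],[[0,0,0],[-31,-31,0],-1],[[0,0,0],[-33,-33,0],-1],[[0,0,0],[-34,-34,0],-1],[[0,0,0],[-34,-34,0],-1],[[0,0,0],[-34,-34,0],-1]])

```text
clock: 7.88
position: [0.6194, -0.4285, 0.3299]
ee_rot: [-0.646, -3.073, -0.001]
force: [-0.1, -0.0, 0.9]
width: 0.003
gripper_force: 0.0
```

Run:
```python
from h import *
s=readout.observe(); print(s["clock"],s["position"],s["ee_rot"])
print(delta(finger(LV,.085,0,1,.007,.07,.025)).round(1))
```

```text
7.8833 [ 0.61944942 -0.42851712  0.32986908] [-6.45870045e-01 -3.07254419e+00 -7.62423037e-04]
[ 0.1  0.6 26. ]
```

Request:
drive_tool(commands=[[[0,0,0],[0,0.5,2.5],-1],[[0,0,0],[0,0.5,5],-1],[[0,0,0],[0,0.5,7.5],-1],[[0,0,0],[0,0.5,10],-1],[[0,0,0],[0,0.5,12.5],-1],[[0,0,0],[0,0.5,15],-1],[[0,0,0],[0,0.5,17.5],-1],[[0,0,0],[0,0.5,20],-1],[[0,0,0],[0,0.5,22],-1],[[0,0,0],[0,0.5,24],-1],[[0,0,0],[0,0.5,25.3],-1],[[0,0,0],[0,0.5,26],-1],[[0,0,0],[0,0.5,26],-1],[[0,0,0],[0,0.5,26],-1]])

```text
clock: 9.05
position: [0.6212, -0.4238, 0.0724]
ee_rot: [0.646, 3.074, -0.0]
force: [0.1, 0.2, 0.1]
width: 0.004
gripper_force: 0.0
```

Run:
```python
from h import *
s=readout.observe(); print(s["clock"],s["position"],s["force"])
for a in np.r_[0:1.161:11j]: print(a.round(3),delta(finger(LV,.085,a,1,.007,.07)).round(1).tolist())
```

```text
9.05 [ 0.62121904 -0.42382773  0.07242059] [0.12120393 0.16788723 0.10426001]
0.0 [1.1, 2.4, 0.2]
0.116 [1.2, 3.5, 0.2]
0.232 [1.5, 4.5, 0.2]
0.348 [2.0, 5.5, 0.2]
0.464 [2.5, 6.4, 0.2]
0.58 [3.3, 7.3, 0.2]
0.697 [4.1, 8.1, 0.2]
0.813 [5.0, 8.8, 0.2]
0.929 [6.1, 9.4, 0.2]
1.045 [7.2, 9.8, 0.2]
1.161 [8.4, 10.1, 0.2]
```

Request:
drive_tool(commands=[[[0,0,0],[0.6,1.2,0],-1],[[0,0,0],[1.1,2.4,0],-1],[[0,0,0],[1.2,3.5,0],-1],[[0,0,0],[1.5,4.5,0],-1],[[0,0,0],[2,5.5,0],-1],[[0,0,0],[2.5,6.4,0],-1],[[0,0,0],[3.3,7.3,0],-1],[[0,0,0],[4.1,8.1,0],-1],[[0,0,0],[5,8.8,0],-1],[[0,0,0],[6.1,9.4,0],-1],[[0,0,0],[6.7,9.6,0],-1],[[0,0,0],[7.2,9.8,0],-1],[[0,0,0],[7.2,9.8,0],-1],[[0,0,0],[7.2,9.8,0],-1]])

```text
clock: 10.22
position: [0.5943, -0.305, 0.0718]
ee_rot: [-0.647, -3.074, -0.001]
force: [0.6, -0.7, 0.3]
width: 0.006
gripper_force: 0.0
```

Run:
```python
from h import *
s=readout.observe(); print(s["clock"],s["position"],s["force"])
print(delta(finger(LV,.085,1.161,1,.007,.07)).round(1))
for n,box in (("scene",(150,180,270,300)),("top",(360,150,460,260))):
    im=cams.get_image(n); m=cv2.inRange(cv2.cvtColor(im,cv2.COLOR_BGR2HSV),np.array((12,90,60)),np.array((28,255,255)))
    v,u=np.nonzero(m); P=np.array([ray(n,q,.085)[:2] for q in zip(u,v)])-LV
    r=np.hypot(*P.T); t=np.arctan2(P[:,1],P[:,0])
    for a in (.03,.055,.08): k=(r>a)&(r<a+.025)&(t>.2)&(t<1.6); print(n,a,k.sum(),np.median(t[k]) if k.any() else 0)
    x0,y0,x1,y1=box; cv2.imwrite(f"pics/m_{n}.png",cv2.resize(im[y0:y1,x0:x1],(400,400)))
cv2.imwrite("pics/m.png",np.hstack([cv2.imread(f"pics/m_{n}.png") for n in("scene","top")]))
```

```text
10.2167 [ 0.59429561 -0.30504132  0.07178952] [ 0.58538482 -0.70206815  0.33796477]
[1.1 0.3 0.2]
scene 0.03 0 0
scene 0.055 0 0
scene 0.08 0 0
top 0.03 0 0
top 0.055 0 0
top 0.08 0 0
```

View pics/m.png

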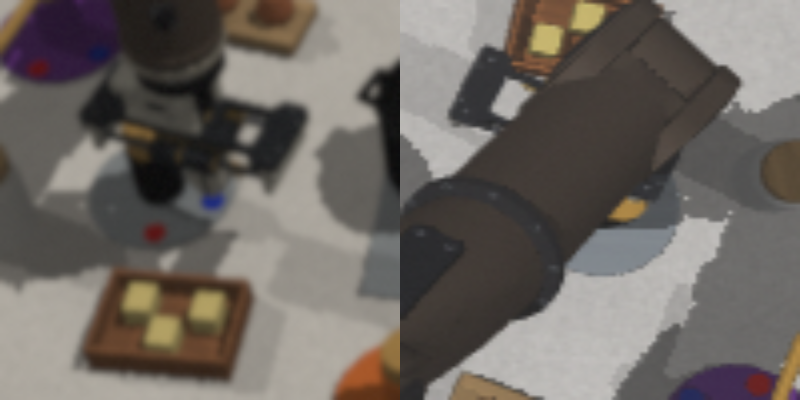

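The gripper hides the lever, with the red dot at (155,232) and the blue at (212,200). I'll make the last planned step, back off, lift clear and look.

Request:
drive_tool(commands=[[[0,0,0],[0.5,0.2,0],-1],[[0,0,0],[1,0.3,0],-1],[[0,0,0],[1,0.3,0],-1],[[0,0,0],[1,0.3,0],-1],[[0,0,0],[-0.5,0.3,0],-1],[[0,0,0],[-2.5,0.3,0],-1],[[0,0,0],[-2.5,0.3,-2.5],-1],[[0,0,0],[-2.5,0.3,-5.5],-1],[[0,0,0],[-2.5,0.3,-8.5],-1],[[0,0,0],[-2.5,0.3,-11.5],-1],[[0,0,0],[-2.5,0.3,-14.5],-1],[[0,0,0],[-2.5,0.3,-17.5],-1],[[0,0,0],[-2.5,0.3,-20.5],-1],[[0,0,0],[-2.5,0.3,-23.5],-1],[[0,0,0],[-2.5,0.3,-26],-1]])

```text
clock: 11.57
position: [0.6183, -0.3127, 0.3341]
ee_rot: [0.647, 3.073, 0.0]
force: [0.6, 0.0, -0.8]
width: 0.003
gripper_force: 0.0
```

Request:
drive_tool(commands=[[[0,0,0],[2,2,0],-1],[[0,0,0],[4,4,0],-1],[[0,0,0],[6,6,0],-1],[[0,0,0],[8,8,0],-1],[[0,0,0],[10,10,0],-1],[[0,0,0],[12,12,0],-1],[[0,0,0],[14,14,0],-1],[[0,0,0],[16,16,0],-1],[[0,0,0],[18,18,0],-1],[[0,0,0],[19,19,0],-1],[[0,0,0],[19,19,0],-1],[[0,0,0],[19,19,0],-1]])

```text
clock: 12.57
position: [0.5209, -0.0616, 0.3319]
ee_rot: [-0.644, -3.075, -0.001]
force: [0.5, -0.8, 0.2]
width: 0.005
gripper_force: 0.0
```

```bash
cat > lev.py <<'E'
from h import *
s=readout.observe(); print(s["clock"],s["position"])
for n in ("scene","top"):
    im=cams.get_image(n); m=cv2.inRange(cv2.cvtColor(im,cv2.COLOR_BGR2HSV),np.array((12,90,60)),np.array((28,255,255)))
    v,u=np.nonzero(m); P=np.array([ray(n,q,.085)[:2] for q in zip(u,v)])-LV
    r=np.hypot(*P.T); t=np.arctan2(P[:,1],P[:,0])
    for a in (.03,.055,.08): k=(r>a)&(r<a+.025)&(t>.2)&(t<1.6); print(n,a,k.sum(),np.median(t[k]).round(3) if k.any() else 0)
im=cams.get_image("top"); cv2.imwrite("pics/p5.png",cv2.resize(im[120:250,200:450],None,fx=3.2,fy=3.2,interpolation=cv2.INTER_CUBIC))
print(spout_angle("top"))
E
python3 lev.py
```

```text
12.5667 [ 0.52087572 -0.06163955  0.33187115]
scene 0.03 32 1.222
scene 0.055 33 1.198
scene 0.08 32 1.187
top 0.03 25 1.104
top 0.055 27 1.134
top 0.08 25 1.131
[(0.05, 1.879, 48), (0.08, 1.878, 48), (0.11, 1.88, 49), (0.14, 1.885, 49)]
```

View pics/p5.png

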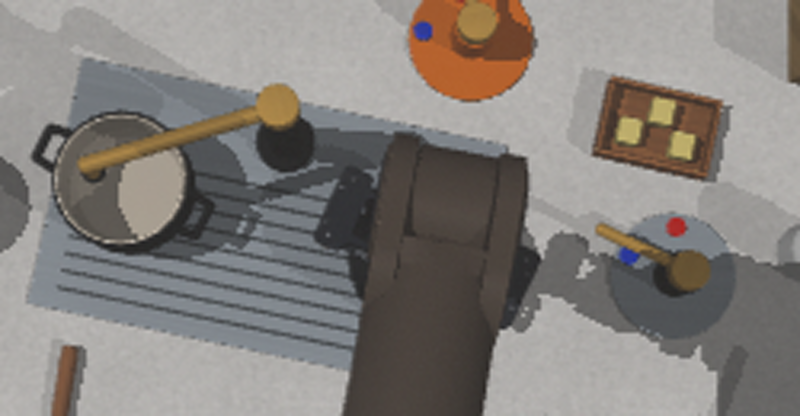

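The lever, from hub (690,270) to tip (599,229), now lies over the blue dot. It reads 1.13 against blue at 1.14 rad in the top view, and 1.19 against 1.20 in the scene view. The spout reads the same as after its push, and the arm is clear.

```bash
python3 -c "
from cell import job
print(job.sign_off())"
```

```text
the job is handed in; nothing more can be done
None
```

The job is handed in: the spout outlet is over the open pot, at about 1.89 rad against a target of 1.898, and the mixer lever points at the blue dot to within about 0.01 rad; I saw no sign that either pot or anything else had moved.

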